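# Shut and lock the dust port with the L-slot knob

### The arm

A 7-joint arm with a two-finger parallel gripper is mounted at the origin on the work surface. World frame = base frame: x ahead of the robot, y to its left, z up, the work surface at z = 0. Lengths are in m, angles in rad, forces in N, time in s.
With the tool pointing down it reaches from about 0.425 to 1.025 m from the base axis. Payload 9.4 kg.
Tool frame: the origin (TCP) lies on the centre line of the jaws, within the pads' length; the fingertips stand r.finger_overhang ahead of it and the grasp point (between the pads) is the TCP (r.finger_overhang is the distance from the TCP to the fingertips, in m); z points along the fingers, y is the direction in which the jaws open and shut (so a half turn about z gives the same grasp; the last joint's range is limited). The gripper opens to 85 mm and grips with 20 to 120 N. Pads are 22 mm wide; open, the fingers measure 114 mm over their backs; the gripper's body (76 mm by 85 mm) begins 54 mm behind the grasp point. The pads swing forward as they close: fully open they stand 13 mm farther back than shut.
Start: joints at [-1.333, 0.599, -0.003, 1.599, 0.002, 0.943, -0.08], TCP at [0.224, 0.689, 0.25] pointing down, gripper open.
Joint ranges: [-2.57, 2.57], [-0.35, 1.97], [-1.29, 1.29], [0.11, 2.56], [-1.05, 4.19], [0.11, 1.86], [-2.63, 2.63]. Speed limits (rad/s): [2.22, 2.22, 3.01, 3.01, 3.14, 3.14, 3.14].

### API

Orientations are given as a rotation vector (axis times angle).
In Python, from workcell import r gives the robot as it stands.
- The arm moves only by the shell command python3 -m handwheel 'ROWS' [OPENING] [FORCE]. ROWS is JSON, a list of rows, each a list of 2 entries, a list of its own where there are three numbers: the shift along the tool's x, y, z in m, then the turn about the tool's z in degrees. A call has 1 to 10 rows; each row shifts and turns the commanded pose from where the row before left it, along the tool's axes as they then stand; what a row does not reach is not made up. A row lasts 1/12 s, in which the tool goes at most 41.7 mm and 7.16 degrees, less where a joint would pass 70% of its speed; a pose out of reach is approached as far as the arm can. A call with a gripper value outside its range is refused whole. OPENING is the finger opening in m, from 0 to 0.0854, set as the call begins (- or left out, the last holds). The fingers move at their own pace and stop on an object; FORCE is the grip in N (left out, the last holds). Time passes only in rows, so rows that do not move let the fingers close. It gives the time, the measured TCP pose, the force and the opening at its end, in the units of the state.
- r.sense(): the state, without advancing time (a new reading comes with each control period).
- r.camera(name): name is "side" or "top" or "wrist"; returns (picture, depth): 384x512x3 uint8, red, green, blue; 384x512 float32, m along the optical axis (not along the pixel's ray), 0 where there is no reading.
- r.camera_params(name): a dict with "vfov" (degrees; the focal length in pixels is half the picture's height over the tangent of half this angle, whatever the lens; pixels are square), "cx", "cy" (the principal point, pixels), "rvec" (rotation vector, rad) and "tvec" (3), from world to camera coordinates, as OpenCV has them. Camera axes: x right, y down, z forward; pixel columns grow to the right and rows downward; lengths in m; the calibration is good to about 2 mm. The wrist camera is an equidistant fisheye: a pixel r from the principal point sees the ray r / f radians off the axis. A picture is of the moment at which its call begins: read the wrist's pose just before it. camera_params takes no time and is no camera call; for the wrist camera it gives the pose at the moment of the call.
- r.sign_off(): hands the job in, once; it reports no verdict.
Trained networks look in the newest picture that a camera, given by its name, has taken for a name from the list of things; names that differ only in an ending like _2 or _b are one class to them, and where a whole thing is asked for, a point or a joint stands for the part that bears it (a point fixed in the world has none). Each returns a list of dicts, best first, with "score" (0 to 1); they miss things now and then, are a little off and sometimes report something else, mostly with a low value. They report only what shows in the picture. A call takes as long as a camera call.
- r.recognise(camera, thing): "pixel" ([column, row] in pixels, amid what is visible of it).
The state is a dict: "t": time; "qpos": joint angles; "joint_velocities": joint speeds; "joint_efforts": joint torques, N m; "eef_pos": TCP position; "eef_rot": TCP orientation; "wrist_force": force on the tool from outside, world axes, zero at the start; "ft_torque": the same for the moment, N m; "gripper_width": opening from 0.0 (shut) to 1.0 (fully open).
Only numpy, scipy, OpenCV 4.12 (cv2) and the standard library are available. Lean on these libraries where they do the work, as an engineer would, in place of code of your own. Each camera call takes 0.05 s, during which the arm holds its last target.

### The job

Shut off the dust port on the blue-topped box: with the fingertips, push the red knob along the long leg of its L-shaped slot to the corner, so that the orange shutter covers the port, then push it round the corner and along the short leg until it is fully home at the end. Only push the knob, never pull it up, and leave the other things on the bench where they are.

Things in the scene. Friction and masses are not known exactly. Their poses are not given: they have to be found in the camera images.
- gate_box: Dust shut-off box, grey sides, blue top plate, fixed (cannot move): 170 mm along its x, 250 mm along its y, top face 56 mm above the bench. Origin: centre of its underside; z up; may be turned about z; long side -x faces the robot. L-shaped slot in the top, 18 mm wide: long leg along its +y at x = -50 mm, from y = -45 to +25 mm (pin centre); from that corner a short leg 30 mm along +x.
- slot_corner (a point): Where the pin's centre line stands at the corner of the L, on the top plate's upper face. Axes as the box. The slot's inner corner is rounded (5 mm).
- slot_end (a point): Where the pin's centre line stands when fully home at the end of the short leg, on the top plate's upper face. Axes as the box.
- port (a point): Centre of the round dust port, 60 mm wide, in the box's top plate, level with its upper face. Open at the start, covered from below by the orange shutter when shut.
- knob_top (a point): Centre of the top of the red knob on the pin that runs in the slot: upright, round, 28 mm across, 44 mm tall, from 8 to 52 mm above the top plate (top 108 mm above the bench). The plate is clear for 60 mm around the knob at its start, at the corner and at the end. Axes as the box.
- gate_slide (a joint): Travel of knob and orange shutter along the long leg (box's +y), m: 0 far from the corner, 0.070 at the corner (stop), where the shutter covers the port. About 1.5 N of friction plus light damping (8 N per m/s), no spring, stays where left. With the knob in the short leg it stays within 0.067 to 0.070.
- gate_lock (a joint): Travel of the knob along the short leg (box's +x), m: 0 in the long leg (up to 2 mm play; the slot wall stops it), 0.030 fully home (stop). Leaves 0 only with the knob at the corner (gate_slide about 0.066 or more). About 1.2 N of friction plus light damping, no spring, stays where left.
- knob_lift (a joint): How far the knob is pulled up off its seat, m: 0 seated, at most 0.012. A spring holds it down with 6 N, 0.9 N more for each mm. It is to stay seated.
- jar: Bystander, to be left alone: small amber jar with a steel lid, 40 mm across, 55 mm tall, standing on the box's top plate, away from the slot. Origin: centre of its underside.
- offcut: Bystander, to be left alone: pale wood offcut, 90 x 45 x 35 mm, on the bench beside the box's -y end. Origin: centre of its underside.
- tape: Bystander, to be left alone: yellow tape measure, 65 x 36 x 58 mm tall, on the bench beside the box's +y end. Origin: centre of its underside.
- driver: Bystander, to be left alone: green-handled screwdriver lying on the bench behind the box (its +x side). Origin: on its long axis.
- wrench: Bystander, to be left alone: steel wrench lying on the bench, well to the side. Origin: on its long axis.
- can: Bystander, to be left alone: green can, 70 mm across, 110 mm tall, well to the side. Origin: centre of its underside.
- puck: Bystander, to be left alone: black rubber disc, 60 mm across, 30 mm tall, well to the side. Origin: centre of its underside.

How it is judged:
On the way, in this order (a step that is already met when the one before it is completed fails the run):
1. the knob has been pushed along the long leg to the corner and the shutter covers the port (value of joint gate_slide above 0.065 m).
2. the knob has been pushed along the short leg to its end (value of joint gate_slide above 0.065 m and value of joint gate_lock above 0.026 m), for 0.1 s.
At the end, for the whole second after the job is handed in: The shutter is closed (gate_slide above 65 mm of 70), the knob is at the end of the short leg (gate_lock above 26 mm of 30), seated (not lifted by 2 mm or more) and at rest (all of step 2 and value of joint knob_lift below 0.002 m and velocity of joint gate_slide between -0.01 and 0.01 m/s and velocity of joint gate_lock between -0.01 and 0.01 m/s); the robot touches nothing.
It fails at once if the knob is pulled up by more than 5 mm (value of joint knob_lift above 0.005 m).
It fails at once if a bystander is moved by more than 15 mm or lifted (distance of any of jar, offcut, tape, driver, wrench, can, puck from where it was at the start of the episode above 0.015 m).
It also fails if it takes over 38 s, if anything falls off the work surface, if the arm or the gripper's body presses on something with over 40 N, if the wrist force passes 120 N, or if a joint passes its speed limit or range.

## Working session

There is one attempt and no reset: what is moved stays moved. The work goes in short steps, Python scripts to look and compute and a shell command to move; the robot and the scene stay as the last step left them, time stands still between calls to the robot, and variables do not carry over. Pictures are saved under pics/ and viewed, and the job is handed in when it is done.

```bash
mkdir -p pics; ls
python3 - <<'E'
from workcell import r
import cv2
s=r.sense();print(s['t'],s['eef_pos'],s['eef_rot'],s['gripper_width'],r.finger_overhang)
for n in('side','top'):
    p,d=r.camera(n);cv2.imwrite(f'pics/{n}0.png',p[:,:,::-1])
    print(n,r.camera_params(n))
    for th in('gate_box','knob_top','slot_corner','slot_end','port','jar','offcut','tape','driver','can'):
        print(th,[(x['pixel'],round(x['score'],2)) for x in r.recognise(n,th)][:2])
print(r.sense()['t'])
E
```

```text
pics
0.0 [0.22435988 0.68893242 0.24941588] [-4.92380288e-01 -3.10267683e+00  2.47011016e-03] 1.0006250198836408 0.019
side {'vfov': 52.251023689700844, 'cx': 255.1987487521355, 'cy': 183.33748679476392, 'rvec': array([ 2.31188949, -0.29171987,  0.10958873]), 'tvec': array([-0.53340433,  0.14969221,  1.41638035])}
gate_box [([254.7, 172.5], 0.6)]
knob_top [([242.1, 161.7], 0.55)]
slot_corner [([257.7, 172.2], 0.71), ([245.3, 161.6], 0.4)]
slot_end [([262.0, 172.7], 0.89)]
port [([261.0, 173.0], 0.55)]
jar [([259.4, 178.8], 0.73), ([241.7, 203.0], 0.43)]
offcut [([240.8, 208.0], 0.95)]
tape [([265.7, 144.4], 0.74), ([254.7, 312.1], 0.53)]
driver []
can [([311.8, 281.6], 0.89)]
top {'vfov': 53.88230910224431, 'cx': 248.34008720782458, 'cy': 192.10240824077533, 'rvec': array([ 2.14499261, -2.03302889,  0.24209732]), 'tvec': array([-0.02644593,  0.56461719,  1.00924884])}
gate_box [([208.8, 182.9], 0.94)]
knob_top [([225.5, 142.6], 0.61), ([206.4, 197.7], 0.6)]
slot_corner [([209.8, 184.1], 0.93)]
slot_end [([209.8, 182.0], 0.58)]
port [([211.5, 184.9], 0.93)]
jar [([244.7, 181.4], 0.49)]
offcut [([263.7, 221.2], 0.75)]
tape [([154.8, 155.6], 0.93)]
driver [([227.5, 139.9], 0.73)]
can [([402.5, 184.3], 0.88)]
1.1
```

View pics/side0.png

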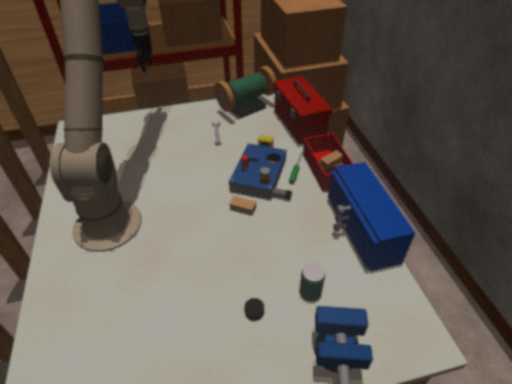

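View pics/top0.png

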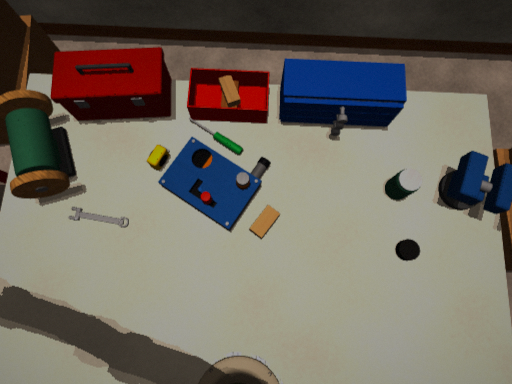

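```bash
cat > h.py <<'E'
import numpy as np, cv2
from workcell import r
def cam(n):
    c=r.camera_params(n); R,_=cv2.Rodrigues(np.array(c['rvec'])); f=192/np.tan(np.radians(c['vfov'])/2)
    return R,np.array(c['tvec']),f,c['cx'],c['cy']
def pts(n,uv,d):  # pinhole, d optical depth
    R,t,f,cx,cy=cam(n); uv=np.atleast_2d(uv); 
    P=np.c_[(uv[:,0]-cx)/f*d,(uv[:,1]-cy)/f*d,np.ones(len(uv))*d]
    return (P-t)@R
def onz(n,uv,z):
    R,t,f,cx,cy=cam(n); uv=np.atleast_2d(np.array(uv,float))
    D=np.c_[(uv[:,0]-cx)/f,(uv[:,1]-cy)/f,np.ones(len(uv))]@R; C=-R.T@t
    return C+D*((z-C[2])/D[:,2])[:,None]
E
python3 - <<'E'
from h import *
for n,(x0,y0,x1,y1) in dict(top=(140,120,290,250),side=(215,125,310,220)).items():
    p,d=r.camera(n)
    hsv=cv2.cvtColor(p,cv2.COLOR_RGB2HSV)
    cv2.imwrite(f'pics/{n}1.png',cv2.resize(p[y0:y1,x0:x1,::-1],None,fx=5 if n=='top' else 6,fy=5 if n=='top' else 6,interpolation=cv2.INTER_CUBIC))
    H,S,V=[hsv[:,:,i].astype(int) for i in range(3)]
    box=np.zeros(H.shape,bool);box[y0:y1,x0:x1]=1
    red=box&((H<6)|(H>173))&(S>150)&(V>80)
    blue=box&(H>100)&(H<125)&(S>120)&(V>50)
    ys,xs=np.nonzero(red); P=pts(n,np.c_[xs,ys],d[ys,xs])
    print(n,'red',len(xs),xs.mean(),ys.mean(),P.mean(0),P.min(0),P.max(0))
    top=P[P[:,2]>P[:,2].max()-.008]; print('top part',len(top),top.mean(0))
    ys,xs=np.nonzero(blue); P=pts(n,np.c_[xs,ys],d[ys,xs]); 
    print('blue z',np.percentile(P[:,2],[5,50,95]))
    k=np.abs(P[:,2]-np.median(P[:,2]))<.006
    Q=onz(n,np.c_[xs,ys][k],.056)
    rc=cv2.minAreaRect((Q[:,:2]*1000).astype(np.float32)); print(rc, cv2.boxPoints(rc))
E
```

```text
top red 75 205.14666666666668 195.8 [0.53642582 0.11921424 0.11932638] [ 0.30938208 -0.0131947   0.03593937] [0.64294387 0.14289223 1.114533  ]
top part 1 [ 0.30938208 -0.0131947   1.114533  ]
blue z [0.05269208 0.05609695 0.05944628]
((594.612060546875, 118.39173889160156), (249.3138427734375, 169.4306640625), 59.46329879760742) [[458.30945   54.067284]
 [604.2407   -32.018776]
 [730.9147   182.71619 ]
 [584.9834   268.80225 ]]
side red 62 282.8225806451613 147.82258064516128 [0.71048765 0.15715973 0.09049363] [0.52712273 0.10289526 0.03816733] [0.86013135 0.26761115 0.11313919]
top part 21 [0.53744074 0.11496695 0.10923983]
blue z [0.05277959 0.05664319 0.0602877 ]
((596.6663208007812, 117.51174926757812), (249.57479858398438, 162.50877380371094), 59.42757034301758) [[463.23706   51.39962 ]
 [603.155    -31.256752]
 [730.0956   183.62387 ]
 [590.1776   266.28024 ]]
```

View pics/top1.png

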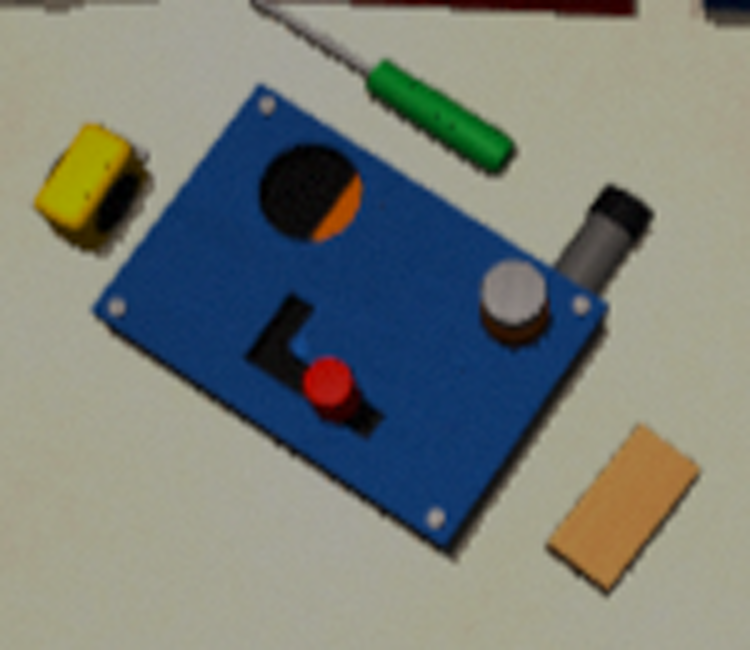

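View pics/side1.png

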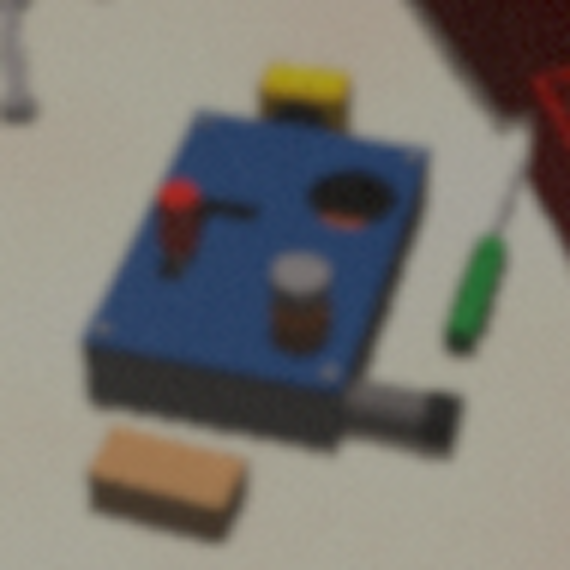

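```bash
cat >> h.py <<'E'
from scipy.spatial.transform import Rotation as Ro
C=np.array([.5956,.1180]); yaw=np.radians(-30.5)
Rb=Ro.from_euler('z',yaw).as_matrix()
def tobox(P): return (np.asarray(P)-[*C,0])@Rb
def plan(x,y,z):
    s=r.sense(); T=Ro.from_rotvec(s['eef_rot']).as_matrix(); W=Rb@[x,y,z]+[*C,0]
    D=np.column_stack([-Rb[:,0],Rb[:,1],[0,0,-1]])
    rel=Ro.from_matrix(T.T@D).as_rotvec(degrees=True)
    print('t',round(s['t'],2),'box now mm',(tobox(s['eef_pos'])*1000).round(1),'tool shift mm',(T.T@(W-s['eef_pos'])*1000).round(1),'turn',rel.round(2),'F box',(s['wrist_force']@Rb).round(2))
E
python3 - <<'E'
from h import *
print('knob top', tobox(onz('top',[[328/5+140,381/5+120]],.108))*1000, 'side',tobox(onz('side',[[181/6+215,194/6+125]],.108))*1000)
print('corner top', tobox(onz('top',[[262/5+140,349/5+120],[298/5+140,305/5+120],[368/5+140,420/5+120]],.056))*1000)
print('jar',tobox(onz('top',[[514/5+140,290/5+120]],.111))*1000)
plan(-.05,-.10,.25); print(r.sense()['qpos'])
E
```

```text
knob top [[-50.56334481 -28.19524818 108.        ]] side [[-46.56995986 -29.73529578 108.        ]]
corner top [[-49.42854533  26.43924599  56.        ]
 [-16.39774576  24.35583969  56.        ]
 [-49.97361128 -48.61066058  56.        ]]
jar [[ 48.02688163 -84.79052349 111.        ]]
t 1.2 box now mm [-609.7  304.   250.3] tool shift mm [-4.594e+02 -5.153e+02  3.000e-01] turn [ 0.    0.   12.46] F box [ 0.12  0.07 -0.34]
[-1.33266244  0.59931888 -0.00249633  1.59937999  0.00180441  0.94288057
 -0.0797827 ]
```

```bash
python3 -m handwheel '[[[-0.027,-0.030,0],0],[[-0.027,-0.030,0],0],[[-0.027,-0.030,0],0],[[-0.027,-0.030,0],0],[[-0.027,-0.030,0],0],[[-0.027,-0.030,0],0],[[-0.027,-0.030,0],0],[[-0.027,-0.030,0],0],[[-0.027,-0.030,0],0],[[-0.027,-0.030,0],0]]' 0 20; python3 -c "
from h import *
plan(-.05,-.085,.2)"
```

```text
t: 2.03
eef_pos: [0.3888, 0.3187, 0.2506]
eef_rot: [0.492, 3.102, 0.001]
wrist_force: [1.0, -0.6, 0.0]
gripper_width: -0.003
t 2.03 box now mm [-280.    68.   250.6] tool shift mm [-191.5 -199.1   50.5] turn [ 0.03  0.02 12.47] F box [1.15 0.03 0.02]
```

```bash
python3 -m handwheel '[[[-0.027,-0.028,0.005],0],[[-0.027,-0.028,0.005],0],[[-0.027,-0.028,0.005],0],[[-0.027,-0.028,0.005],0],[[-0.027,-0.028,0.005],0],[[-0.027,-0.028,0.005],0],[[-0.027,-0.029,0.005],0],[[0,0,0.005],6.2],[[0,0,0.005],6.2],[[0,0,0],0]]'; python3 -c "
from h import *
plan(-.05,-.085,.11)
p,d=r.camera('wrist');cv2.imwrite('pics/w1.png',p[:,:,::-1])
p,d=r.camera('top');cv2.imwrite('pics/t2.png',cv2.resize(p[100:260,130:310,::-1],None,fx=4,fy=3.7))
"
```

```text
t: 2.87
eef_pos: [0.5071, 0.0735, 0.2046]
eef_rot: [-0.835, -3.028, 0.001]
wrist_force: [0.0, 1.4, -0.2]
gripper_width: -0.001
t 2.87 box now mm [-53.7 -83.3 204.6] tool shift mm [-3.8 -1.6 94.6] turn [-0.05 -0.03 -0.35] F box [-0.69  1.19 -0.24]
```

View pics/w1.png

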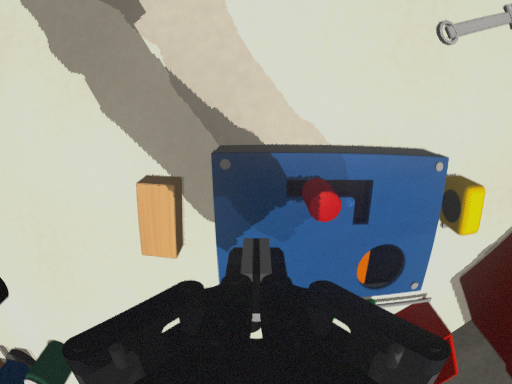

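View pics/t2.png

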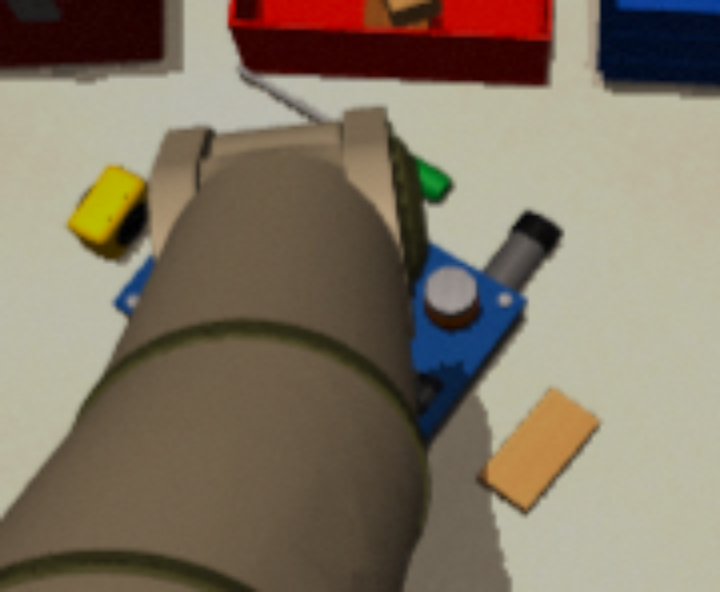

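```bash
python3 -m handwheel '[[[-0.003,-0.001,0.036],0],[[0,0,0.036],0],[[0,0,0.030],0],[[0,0,0.008],0],[[0,0,0],0]]'; python3 -c "
from h import *
plan(-.05,-.058,.093)
p,d=r.camera('wrist');cv2.imwrite('pics/w2.png',p[:,:,::-1])
p,d=r.camera('side');cv2.imwrite('pics/s2.png',cv2.resize(p[110:220,200:320,::-1],None,fx=5,fy=5))
"
```

```text
t: 3.38
eef_pos: [0.5081, 0.0729, 0.0939]
eef_rot: [-0.818, -3.03, 0.002]
wrist_force: [0.1, -1.1, 0.4]
gripper_width: -0.0
t 3.38 box now mm [-52.5 -83.3  93.9] tool shift mm [-2.6 25.3  0.8] turn [-0.13 -0.17  0.27] F box [ 0.62 -0.93  0.39]
```

View pics/w2.png

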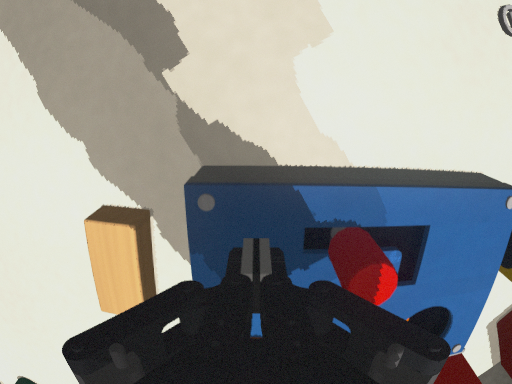

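View pics/s2.png

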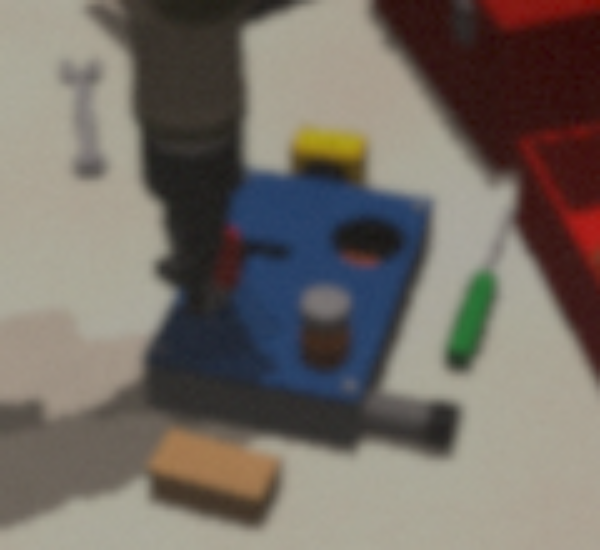

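```bash
python3 -m handwheel '[[[-0.003,0,-0.010],0],[[0,0.010,0],0],[[0,0.010,0],0],[[0,0.008,0],0],[[0,0.008,0],0],[[0,0.008,0],0],[[0,0.008,0],0],[[0,0.008,0],0],[[0,0.005,0],0],[[0,0,0],0]]'; python3 -c "
from h import *
plan(-.05,-.004,.103)
p,d=r.camera('wrist');cv2.imwrite('pics/w3.png',p[:,:,::-1])
"
```

```text
t: 4.32
eef_pos: [0.5453, 0.1284, 0.105]
eef_rot: [0.822, 3.032, 0.001]
wrist_force: [-0.5, -0.7, -0.1]
gripper_width: -0.003
t 4.32 box now mm [-48.6 -16.5 105. ] tool shift mm [ 1.3 12.5  2.1] turn [0.05 0.01 0.15] F box [-0.05 -0.87 -0.1 ]
```

View pics/w3.png

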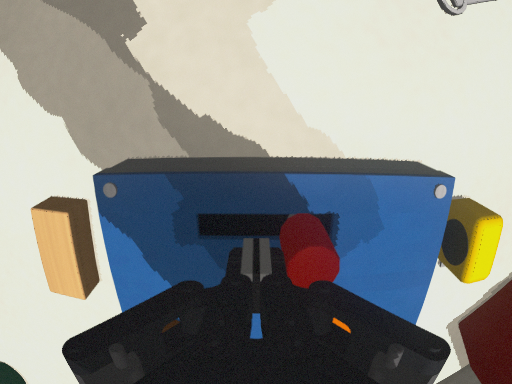

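```bash
python3 -m handwheel '[[[0,0.005,0],0],[[0,0.004,0],0],[[0,0.003,0],0],[[0,0,0],0]]'; python3 -c "
from h import *
plan(-.05,-.004,.103)"; python3 -m handwheel '[[[0,0.003,0],0],[[0,0,0],0]]'; python3 -c "
from h import *
plan(-.05,-.004,.103)";python3 -m handwheel '[[[0,0.003,0],0],[[0,0,0],0]]'; python3 -c "
from h import *
plan(-.05,-.004,.103)
p,d=r.camera('wrist');cv2.imwrite('pics/w4.png',p[:,:,::-1])"
```

```text
t: 4.7
eef_pos: [0.551, 0.1378, 0.1052]
eef_rot: [0.824, 3.032, 0.0]
wrist_force: [0.1, -0.1, -0.7]
gripper_width: 0.001
t 4.7 box now mm [-48.5  -5.6 105.2] tool shift mm [1.5 1.6 2.2] turn [ 0.02 -0.    0.09] F box [ 0.12 -0.03 -0.71]
t: 4.87
eef_pos: [0.5524, 0.1401, 0.1053]
eef_rot: [0.824, 3.031, 0.0]
wrist_force: [-0.9, -1.2, -0.5]
gripper_width: 0.001
t 4.87 box now mm [-48.4  -2.9 105.3] tool shift mm [ 1.6 -1.1  2.3] turn [ 0.01 -0.    0.07] F box [-0.23 -1.48 -0.47]
t: 5.03
eef_pos: [0.5527, 0.1407, 0.1052]
eef_rot: [-0.826, -3.029, 0.004]
wrist_force: [-3.6, -6.3, 2.7]
gripper_width: -0.003
t 5.03 box now mm [-48.5  -2.2 105.2] tool shift mm [ 1.5 -1.8  2.2] turn [-0.19 -0.07  0.  ] F box [ 0.11 -7.25  2.71]
```

View pics/w4.png

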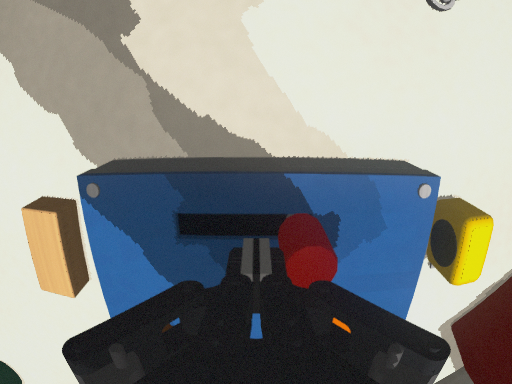

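```bash
python3 -m handwheel '[[[0,-0.012,0],0],[[0,-0.018,0],0],[[0.024,0,0],0],[[0.024,0,0],0],[[0,0,0],0],[[0,0.020,0],0],[[0,0.020,0],0],[[0,0.015,0],0],[[0,0,0],0]]'; python3 -c "
from h import *
plan(-.075,.024,.103)
p,d=r.camera('wrist');cv2.imwrite('pics/w5.png',p[:,:,::-1])"
```

```text
t: 5.83
eef_pos: [0.5271, 0.1915, 0.1056]
eef_rot: [0.819, 3.03, 0.005]
wrist_force: [1.1, 0.3, -0.5]
gripper_width: 0.0
t 5.83 box now mm [-96.3  28.6 105.6] tool shift mm [-21.3  -4.7   2.6] turn [0.23 0.08 0.24] F box [ 0.75  0.82 -0.51]
```

View pics/w5.png

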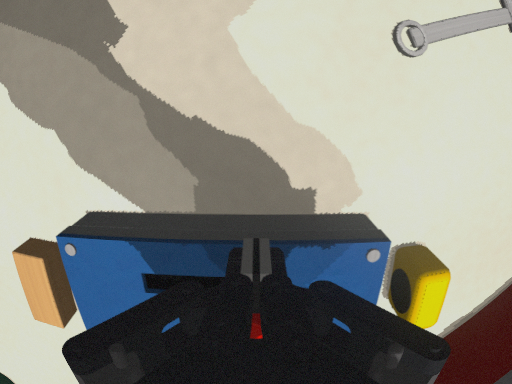

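```bash
python3 -m handwheel '[[[-0.008,-0.004,0],0],[[-0.008,0,0],0],[[-0.006,0,0],0],[[-0.006,0,0],0],[[-0.005,0,0],0],[[-0.005,0,0],0],[[-0.004,0,0],0],[[-0.004,0,0],0],[[0,0,0],0]]'; python3 -c "
from h import *
plan(-.045,.025,.103)
p,d=r.camera('wrist');cv2.imwrite('pics/w6.png',p[:,:,::-1])
p,d=r.camera('side');cv2.imwrite('pics/s6.png',cv2.resize(p[110:220,200:320,::-1],None,fx=5,fy=5))
"
```

```text
t: 6.63
eef_pos: [0.5635, 0.161, 0.1053]
eef_rot: [0.825, 3.03, 0.0]
wrist_force: [-0.5, -0.4, -0.3]
gripper_width: 0.001
t 6.63 box now mm [-49.4  20.7 105.3] tool shift mm [-4.4  4.2  2.3] turn [0.02 0.04 0.03] F box [-0.25 -0.57 -0.27]
```

View pics/w6.png

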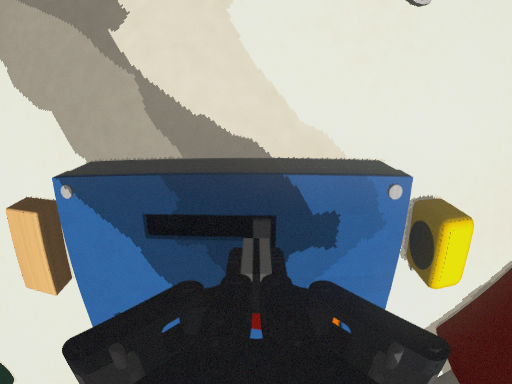

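View pics/s6.png

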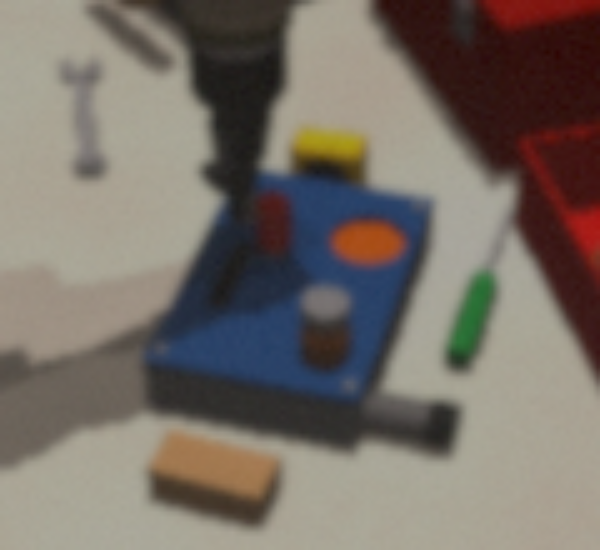

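```bash
python3 -m handwheel '[[[-0.003,0,0],0],[[-0.002,0,0],0],[[0,0,0],0]]'; python3 -c "
from h import *
plan(-.045,.025,.103)"; python3 -m handwheel '[[[-0.003,0,0],0],[[0,0,0],0]]'; python3 -c "
from h import *
plan(-.045,.025,.103)"
```

```text
t: 6.98
eef_pos: [0.5671, 0.1593, 0.1053]
eef_rot: [-0.824, -3.032, -0.001]
wrist_force: [-1.7, 1.5, 0.6]
gripper_width: -0.0
t 6.98 box now mm [-45.5  21.1 105.3] tool shift mm [-0.5  3.9  2.3] turn [ 0.02 -0.01  0.09] F box [-2.21  0.44  0.63]
t: 7.15
eef_pos: [0.5677, 0.1589, 0.1053]
eef_rot: [-0.821, -3.028, -0.0]
wrist_force: [-6.0, 5.1, 6.0]
gripper_width: 0.001
t 7.15 box now mm [-44.8  21.1 105.3] tool shift mm [0.2 3.9 2.3] turn [-0.05 -0.21  0.16] F box [-7.73  1.37  6.03]
```

```bash
python3 -m handwheel '[[[0.010,0,0],0],[[0.020,0,0],0],[[0.030,0,0],0],[[0,0,-0.04],0],[[0.02,0,-0.03],0],[[0.03,0,-0.02],0],[[0.035,0,0],0],[[0.035,0,0],0],[[0.035,0,0],0],[[0,0,0],0]]'
python3 - <<'E'
from h import *
plan(-.2,.02,.2)
p,d=r.camera('wrist');cv2.imwrite('pics/w7.png',p[:,:,::-1])
p,d=r.camera('side');cv2.imwrite('pics/s7.png',cv2.resize(p[110:220,200:320,::-1],None,fx=5,fy=5))
p,d=r.camera('top');cv2.imwrite('pics/t7.png',cv2.resize(p[120:250,140:290,::-1],None,fx=4,fy=4))
for n in('side','top'):
    q=r.recognise(n,'knob_top'); print(n,[(x['pixel'],round(x['score'],2),(tobox(onz(n,[x['pixel']],.108))*1000).round(1)) for x in q])
E
```

```text
t: 7.98
eef_pos: [0.3787, 0.2693, 0.1954]
eef_rot: [-0.814, -3.032, -0.0]
wrist_force: [-0.7, 0.3, -0.6]
gripper_width: -0.005
t 7.98 box now mm [-263.6   20.3  195.4] tool shift mm [-63.6  -0.8  -4.8] turn [-0.02 -0.13  0.46] F box [-0.76 -0.15 -0.63]
side [([258.1, 155.1], 0.64, array([[ -2.1,  -3.2, 108. ]]))]
top [([197.5, 179.2], 0.54, array([[-23.4,  18.3, 108. ]]))]
```

View pics/s7.png

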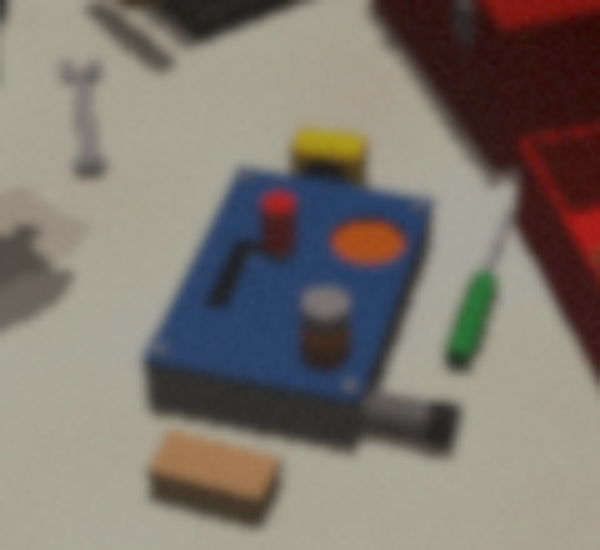

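View pics/t7.png

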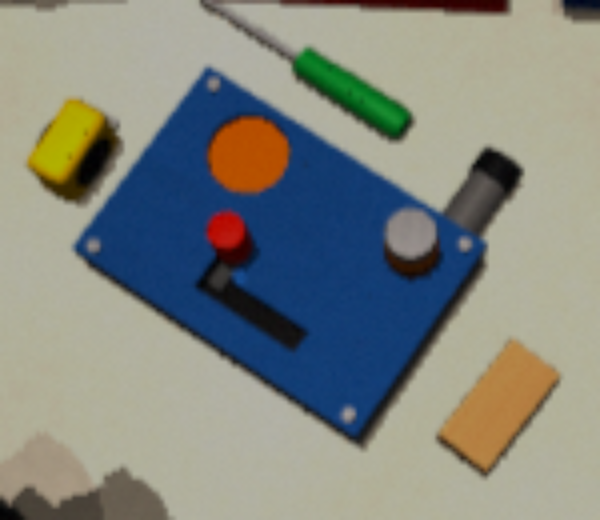

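View pics/w7.png

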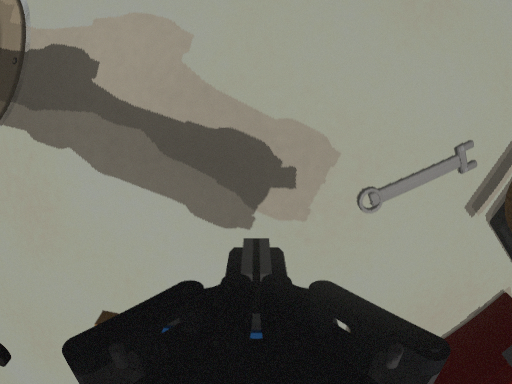

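Run:
```python
from h import *
print(tobox(onz('top',[[197,177.6]],.108))*1000,tobox(onz('side',[[279/5+200,200/5+110]],.108))*1000)
```

```text
[[-20.44648089  22.13068673 108.        ]] [[-19.69144718  24.91540322 108.        ]]
```

```bash
python3 -m handwheel '[[[0,0,0],0],[[0,0,0],0],[[0,0,0],0]]'; python3 -c "
from workcell import r
print(r.sign_off())"
```

```text
t: 8.48
eef_pos: [0.3848, 0.2657, 0.1952]
eef_rot: [0.827, 3.031, -0.0]
wrist_force: [-0.1, 0.5, -0.6]
gripper_width: -0.001
the job is handed in; nothing more can be done
None
```

The dust port is shut and the knob is at the end of the short leg. I handed the job in at about 8.5 s of the 38 s allowed; no verdict was reported.

With the gripper closed, I pushed the knob along the long leg until the wrist force rose to about 7 N at the corner stop. I then moved round to the robot side and pushed it along the short leg until the force rose to about 8 N at the end stop. After that I backed the arm well clear.

**Last checks:**
- **Shutter:** both the top and side pictures show the orange shutter covering the whole port.
- **Knob position:** in the box frame I measured the knob top at (-20.4, 22.1) mm from the top camera and (-19.7, 24.9) mm from the side camera. The target was (-20, 25) mm. The two views differ by about 3 mm in y, but both put gate_slide above 65 mm.
- **Knob seated:** it looked seated in the pictures, and the vertical force was near zero or pressing down at both stops. I did not measure its final height separately.
- **Bystanders:** the jar, offcut, tape and driver look unmoved. The wrench also looks unmoved, though only in the side view. The can and puck were outside the final pictures, and the arm never went near them.
- **Disagreement:** the trained network's knob position in the last side picture was wrong, about 30 mm off, so I used the knob top I read by eye in the picture instead.

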